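Lock the warmer's service hatch with the blade key

TASK

The service hatch on the food warmer's deck is unlocked. Take the wooden-handled blade key out of its stand, put its blade into the slot of the hatch's round lock and turn it clockwise, seen from above, until the lock is fully home against its stop, without forcing it. Then put the key back fully down in its stand and let go of it, leaving the other things on the counter where they are.

Things in the scene. Friction and masses are not known exactly. Their poses are not given: they have to be found in the camera images.
- key: Loose key, 110 g, upright in the stand. Flat steel blade 18 mm wide (x), 4 thick (y), 28 long; above it a round flange 30 across, 4 high; above that a flat wooden handle 36 wide (x), 12 thick (y), from 32 to 78 mm above the blade tip. Origin: middle of the blade tip; z up to the handle.
- key_grip (a point): Point in the middle of the key's handle, 57 mm above the blade tip: grip here across the 12 mm thickness (the key's y).
- stand_hole (a point): Centre of the mouth of the stand's rectangular hole, in its top face 50 mm above the counter: 24 mm along x, 10 along y, 36 deep; axes as the stand's. The key stands with its blade in the hole and its flange resting on the top face (blade tip 28 mm below this point), with 3 mm of play each way.
- stand: Fixed wooden block 80 x 60 x 50 mm (x, y, z) that holds the key; origin at the centre of its underside, yaw within 0.5 rad of the world's. It may trade places with a low round ashtray.
- warmer: Fixed steel food warmer 240 x 340 mm (x, y), deck 80 mm up; origin at the centre of its underside, front to -x, yaw within 0.3 rad of the world's. On its right half (-y) the hatch with the lock, whose vertical axis is at x -45, y -75 mm; on the other half a pot lid with a knob, 40 mm high. On the deck within 65 mm of the lock nothing is higher than 10 mm.
- slot (a point): Centre of the floor of the slot in the lock's round brass head (33 mm across), 91 mm above the counter; x along the slot, turns and sinks with the head. Slot 22 mm long with closed ends, 6 wide, 7 deep. The blade has 1 mm of play each side, so it turns 0.11 rad before it bites. The head is sprung: pressed, it sinks up to 4 mm (1.5 N to start, 7.5 N at the bottom).
- cam (a joint): Turn of the lock head, rad, growing clockwise from above: 0 open (slot along the warmer's y), 1.571 home at the hard stop (slot along the warmer's x, pointing at a small dark index mark). Starts at 0.10 to 0.35. Takes about 0.06 N m, stays where left. Delicate: blade contacts added up must stay under 40 N; press with a few newtons, stop at about 0.15 N m.
Not all that is in view belongs to the job. Leave any yellow look-alike of the key alone. Of the things that look like the stand, the smaller one is meant.

How it is judged:
By the outcome, as a careful person would: the job done as asked, in the order asked, and still so for the second after the job is handed in, with the robot touching nothing.
It also fails if it takes over 72 s, if anything falls off the work surface, if the arm or the gripper's body presses on something with over 40 N, if the wrist force passes 120 N, or if a joint passes its speed limit or range.

ROBOT

A 6-joint arm with a two-finger parallel gripper is mounted at the origin on the work surface. World frame = base frame: x ahead of the robot, y to its left, z up, the work surface at z = 0. Lengths are in mm, angles in degrees, forces in N, time in s.
With the tool pointing down it reaches from about 300 to 850 mm from the base axis. Payload 4.2 kg.
Tool frame: the origin (TCP) lies at the very end of the fingers, on their centre line; the grasp point (between the pads) lies 19 mm behind it; z points along the fingers, y is the direction in which the jaws open and shut (so a half turn about z gives the same grasp; the last joint's range is limited). The gripper opens to 91 mm and grips with 3 to 60 N. Pads are 32 mm wide; open, the fingers measure 118 mm over their backs; the gripper's body (76 mm by 178 mm) begins 60 mm behind the grasp point.
Start: joints at [69.156, 18.312, 89.639, -0, 72.044, -1.146], TCP at [193.817, 541.367, 213.976] pointing down, gripper open.
Joint ranges: [-177.97, 177.97], [-48.28, 115.42], [12.27, 149.76], [-77.06, 257.06], [2.81, 150.46], [-146.56, 146.56]. Speed limits (degrees/s): [147.25, 147.25, 180, 180, 180, 180].

INTERFACE

Orientations are given as [roll, pitch, yaw] about the fixed x, y, z axes, in that order (R = Rz(yaw) Ry(pitch) Rx(roll)).
In Python, from workcell import env gives the robot as it stands. The module is installed in compiled form; this text tells all that it offers.
- The arm moves only by the tool arm_command, never from a script. Its argument "targets" is a list of rows, each a list of 5 numbers: the closure, from 0 (fully open) to 1 (shut), then the shift along the tool's x, y, z each as a share of 50 cm, from -1 to 1, then the turn about the tool's z as a share of pi/4 rad, from -1 to 1. A call has 1 to 8 rows; each row is the pose to reach, as a shift and turn from the pose measured when the call began, along the tool's axes at that moment; what a row does not reach only later rows make up. A row lasts 1/12 s, in which the tool goes at most 41.7 mm and 7.16 degrees, less where a joint would pass 70% of its speed; a pose out of reach is approached as far as the arm can. A call with a number of a shift or a turn outside -1 to 1 is refused whole. A call with a gripper value outside its range is refused whole. The fingers move at their own pace and stop on an object; "squeeze" is the grip in N (left out, the last holds). Time passes only in rows, so rows that repeat a pose let the fingers close. It gives the time, the measured TCP pose, the force and the opening at its end, in the units of the state.
- env.state(): the state, without advancing time (a new reading comes with each control period).
- env.grab_frame(name): name is "side" or "top" or "wrist"; returns the picture (480x640x3 uint8, red, green, blue); there is no depth.
- env.camera_params(name): a dict with "camera_matrix" (3x3 intrinsics, pixels), "R" (3x3) and "t" (3): a world point X has camera coordinates R X + t; the wrist camera has in their place "hand_eye" (4x4, takes a point from camera to tool coordinates, whose origin is the TCP and whose axes are the flange's). Camera axes: x right, y down, z forward; pixel columns grow to the right and rows downward; lengths in mm; the calibration is good to about 2 mm. A picture is of the moment at which its call begins: read the wrist's pose just before it. camera_params takes no time and is no camera call.
- env.job_done(): hands the job in, once; it reports no verdict.
The state is a dict: "time_s": time; "qpos": joint angles; "qvel": joint speeds; "effort": joint torques, N m; "ee_pos": TCP position; "ee_rot": TCP orientation; "force": force on the tool from outside, world axes, zero at the start; "torque": the same for the moment, N m; "gripper_width": finger opening in mm.
Only numpy, scipy, OpenCV 4.12 (cv2) and the standard library are available. Lean on these libraries where they do the work, as an engineer would, in place of code of your own. Each camera call takes 0.05 s, during which the arm holds its last target.

## Working session

There is one attempt and no reset: what is moved stays moved. The work goes in short steps, Python scripts to look and compute and a tool call to move; the robot and the scene stay as the last step left them, time stands still between calls to the robot, and variables do not carry over. Pictures are saved under pics/ and viewed, and the job is handed in when it is done.

Besides the shell and the picture viewer there is one more tool, called after "Request:" by a JSON object that holds its "fn" and its "kwargs". arm_command: Moves the arm, as the interface text tells. Shift numbers are shares of 50 cm and turn numbers shares of pi/4 rad, none past 1 either way. Its arguments: {"type":"object","properties":{"targets":{"type":"array"},"squeeze":{"type":"number"}},"required":["targets"]}

```bash
mkdir -p pics
python3 - <<'E'
from workcell import env
import cv2,json
s=env.state();print(s)
for n in("side","top","wrist"):
    p=env.camera_params(n);print(n,p)
    f=env.grab_frame(n);cv2.imwrite(f"pics/{n}0.png",f[:,:,::-1])
E
```

```text
{'time_s': 0.0, 'qpos': array([ 6.91555193e+01,  1.83499436e+01,  8.97070357e+01, -5.48962649e-05,
        7.20438130e+01, -1.14691088e+00]), 'qvel': array([0.00849703, 0.04833875, 0.05685221, 0.02782374, 0.02987035,
       0.04214334]), 'effort': array([-2.55044310e-03, -4.12472999e+01, -2.31964248e+01,  7.23943161e-02,
        4.57687641e-02, -1.53060646e-04]), 'ee_pos': array([193.63292844, 540.87032912, 213.13303605]), 'ee_rot': array([-1.79899227e+02, -1.96528059e-03,  1.60302445e+02]), 'force': array([0.40129448, 0.78881402, 0.68169242]), 'torque': array([ 0.03108739,  0.00903565, -0.00863565]), 'gripper_width': 91.53600458745193}
side {'camera_matrix': array([[579.23587026,   0.        , 323.32037556],
       [  0.        , 579.23587026, 244.78892079],
       [  0.        ,   0.        ,   1.        ]]), 'R': array([[ 0.87799074, -0.47840609, -0.01612036],
       [-0.34508894, -0.60926466, -0.71393991],
       [ 0.33173164,  0.63239559, -0.70002138]]), 't': array([-471.53006928,  157.67711621, 1027.17108019])}
top {'camera_matrix': array([[511.88390588,   0.        , 333.16748
[... 188 characters left out ...]
663748e-01,  1.00812748e-02, -1.20486731e-01],
       [ 1.20494231e-01,  1.37712271e-04, -9.92714018e-01]]), 't': array([ -89.77515169,  482.80841931, 1003.91763872])}
wrist {'camera_matrix': array([[385.38322092,   0.        , 321.92044118],
       [  0.        , 385.38322092, 240.1605974 ],
       [  0.        ,   0.        ,   1.        ]]), 'hand_eye': array([[-3.29720775e-04, -9.64471240e-01, -2.64187657e-01,
         7.56220181e+01],
       [ 9.99999946e-01, -3.16877344e-04, -9.12293629e-05,
         2.54461896e-01],
       [ 4.27301377e-06, -2.64187673e-01,  9.64471292e-01,
        -1.70272360e+02],
       [ 0.00000000e+00,  0.00000000e+00,  0.00000000e+00,
         1.00000000e+00]])}
```

View pics/side0.png

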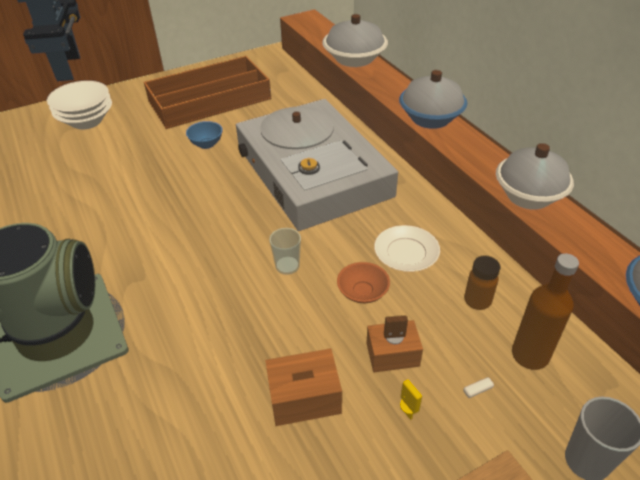

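View pics/top0.png

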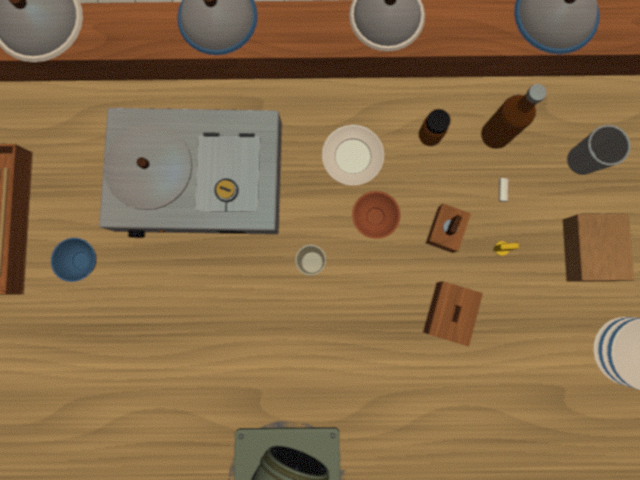

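View pics/wrist0.png

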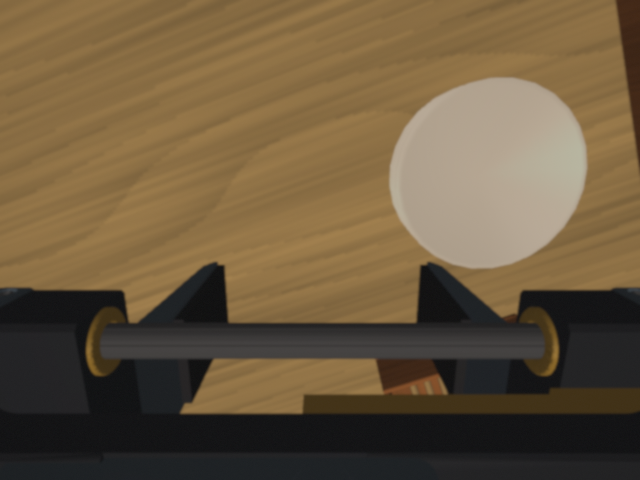

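The key stands in the smaller stand, near top (450,228). The lock head is near top (226,189). The larger block at (453,313) is the decoy stand and the yellow key at (507,247) is the look-alike. I'll zoom in on these next.

```bash
cat > h.py <<'E'
import numpy as np,cv2
from scipy.spatial.transform import Rotation as Ro
from workcell import env
def cam(n,s=None):
    p=env.camera_params(n);K=p["camera_matrix"]
    if n=="wrist":
        s=s or env.state()
        T=np.eye(4);T[:3,:3]=Ro.from_euler('xyz',s["ee_rot"],degrees=True).as_matrix();T[:3,3]=s["ee_pos"]
        M=T@p["hand_eye"];R=M[:3,:3].T;t=-R@M[:3,3]
    else:R,t=p["R"],np.array(p["t"])
    return K,R,t
def ray(c,uv):
    K,R,t=c;d=R.T@np.linalg.inv(K)@np.array([uv[0],uv[1],1.]);return -R.T@t,d
def onz(c,uv,z):
    o,d=ray(c,uv);return o+d*(z-o[2])/d[2]
def proj(c,X):
    K,R,t=c;p=K@(R@np.array(X,float)+t);return p[:2]/p[2]
def tri(c1,u1,c2,u2):
    o1,d1=ray(c1,u1);o2,d2=ray(c2,u2)
    A=np.c_[d1,-d2];s=np.linalg.lstsq(A,o2-o1,rcond=None)[0]
    a,b=o1+d1*s[0],o2+d2*s[1];return (a+b)/2,np.linalg.norm(a-b)
def crop(f,x0,y0,x1,y1,k,out):
    cv2.imwrite(out,cv2.resize(f[y0:y1,x0:x1],None,fx=k,fy=k,interpolation=cv2.INTER_CUBIC))
E
python3 - <<'E'
from h import *
t=cv2.imread("pics/top0.png");s=cv2.imread("pics/side0.png")
a=np.hstack([cv2.resize(t[195:260,415:480],(390,390),interpolation=2),cv2.resize(s[305:380,355:430],(390,390),interpolation=2)])
cv2.imwrite("pics/c1.png",a)
crop(t,95,100,290,245,4,"pics/c2.png")
E
```

```text
(no output)
```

View pics/c1.png

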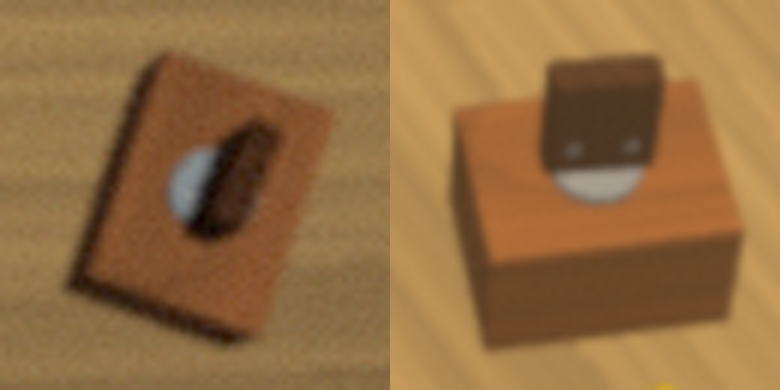

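View pics/c2.png

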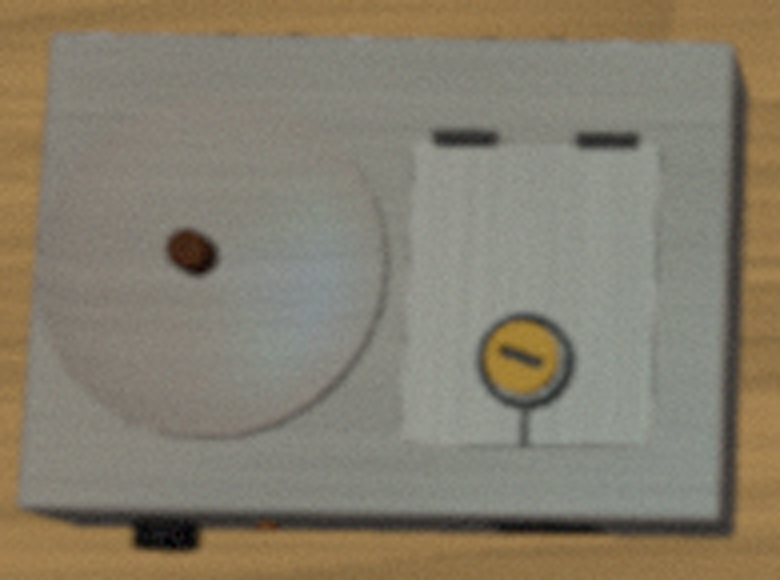

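Run:
```python
from h import *
T=cam("top");S=cam("side");np.set_printoptions(precision=1,suppress=True)
c=[np.array(p)/6+[415,195] for p in[(168,52),(333,110),(253,335),(88,280)]]
P=[onz(T,p,50) for p in c];print("stand",P,np.mean(P,0)); 
for i in range(4):
    d=P[(i+1)%4]-P[i];print(np.linalg.norm(d),np.degrees(np.arctan2(d[1],d[0])))
c=[np.array(p)/5.2+[355,305] for p in[(65,108),(305,83),(350,232),(98,262)]]
P=[onz(S,p,50) for p in c];print("standside",P,np.mean(P,0))
for i in range(4):
    d=P[(i+1)%4]-P[i];print(np.linalg.norm(d),np.degrees(np.arctan2(d[1],d[0])))
c=[np.array(p)/4+[95,100] for p in[(52,35),(735,45),(718,523),(20,505)]]
P=[onz(T,p,80) for p in c];print("deck",P,np.mean(P,0))
for i in range(4):
    d=P[(i+1)%4]-P[i];print(np.linalg.norm(d),np.degrees(np.arctan2(d[1],d[0])))
q=[onz(T,np.array(p)/4+[95,100],98) for p in[(525,357),(502,348),(541,364),(525,440)]];print("lock",q)
d=q[1]-q[2];print(np.degrees(np.arctan2(d[1],d[0])))
# handle top z=100 in top: stand top z50 => blade tip 22, handle top 100
print("handletop", [onz(T,np.array(p)/6+[415,195],100) for p in [(240,150),(263,125),(210,225)]])
```

```text
stand [array([ 538.9, -313.9,   50. ]), array([ 518.9, -367.8,   50. ]), array([ 444.4, -338.4,   50. ]), array([ 463.1, -284.9,   50. ])] [ 491.3 -326.3   50. ]
57.50960673514957 -110.3902877947147
80.04480540641919 158.45006904442488
56.70111381203101 70.7517065232756
81.16242288264843 -20.955195747239074
standside [array([ 466.3, -285.6,   50. ]), array([ 539. , -314.9,   50. ]), array([ 517.8, -369.4,   50. ]), array([ 444. , -340.8,   50. ])] [ 491.8 -327.7   50. ]
78.40993491171723 -21.90837573930775
58.52722524373906 -111.29960473063672
79.06448171271273 158.82764268742946
59.5395574489548 68.0664310045787
deck [array([730.8, 348.3,  80. ]), array([722.1,  10.4,  80. ]), array([484.1,  17.9,  80. ]), array([496.2, 353.6,  80. ])] [608.3 182.5  80. ]
337.93296649945023 -91.47144864953319
238.13550057685313 178.19764729222652
335.8467107348652 87.9289718748498
234.61821327677748 -1.2933390432554737
lock [array([562.3, 108. ,  98. ]), array([566.8, 119. ,  98. ]), array([558.8, 100.3,  98. ]), array([522.3, 107.4,  98. ])]
66.95963321476346
handletop [array([ 498.4, -324.5,  100. ]), array([ 506.3, -332. ,  100. ]), array([ 474.8, -314.2,  100. ])]
```

Stand centre is about (491.5, -327) with yaw about -21°. Warmer yaw is about -2°, the lock is at about (562, 108), and the slot is at about 67°. I'll move over the stand first.

Request:
{"fn": "arm_command", "kwargs": {"targets": [[0,-0.57,-0.717,0,0],[0,-0.57,-0.717,0,0],[0,-0.57,-0.717,0,0],[0,-0.57,-0.717,0,0],[0,-0.57,-0.717,0,0],[0,-0.57,-0.717,0,0],[0,-0.57,-0.717,0,0],[0,-0.57,-0.717,0,0]]}}

```text
time_s: 0.82
ee_pos: [300.9, 223.8, 213.8]
ee_rot: [-179.9, 0.0, 160.4]
force: [1.6, -0.1, 0.2]
gripper_width: 91.2
```

Request:
{"fn": "arm_command", "kwargs": {"targets": [[0,-0.729,-0.91,0,0.036],[0,-0.729,-0.91,0,0.036],[0,-0.729,-0.91,0,0.036],[0,-0.729,-0.91,0,0.036],[0,-0.729,-0.91,0,0.036],[0,-0.729,-0.91,0,0.036],[0,-0.729,-0.91,0,0.036],[0,-0.729,-0.91,0,0.036]]}}

```text
time_s: 1.48
ee_pos: [409.4, -91.7, 214.2]
ee_rot: [-179.9, 0.0, 158.7]
force: [1.0, 0.6, -0.0]
gripper_width: 91.4
```

Request:
{"fn": "arm_command", "kwargs": {"targets": [[0,-0.324,-0.379,0.06,0],[0,-0.324,-0.379,0.06,0],[0,-0.324,-0.379,0.06,0],[0,-0.324,-0.379,0.06,0],[0,-0.324,-0.379,0.06,0],[0,-0.324,-0.379,0.06,0],[0,-0.324,-0.379,0.06,0],[0,-0.324,-0.379,0.06,0]]}}

```text
time_s: 2.15
ee_pos: [491.3, -328.8, 182.9]
ee_rot: [-180.0, -0.1, 158.5]
force: [-0.3, 0.1, -0.4]
gripper_width: 90.9
```

Run:
```python
from h import *
print(env.state()["ee_pos"])
f=env.grab_frame("wrist");cv2.imwrite("pics/w1.png",f[:,:,::-1])
```

```text
[ 491.33193141 -328.84837237  182.88732285]
```

View pics/w1.png

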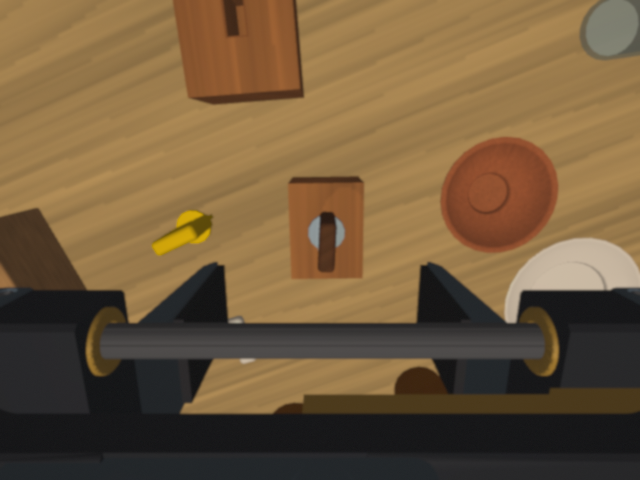

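The stand fills about (290–362, 180–278), with the key upright at (327,240). I'll zoom in to measure it.

Run:
```python
from h import *
f=cv2.imread("pics/w1.png");crop(f,275,165,375,290,4,"pics/c3.png")
```

```text
(no output)
```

View pics/c3.png

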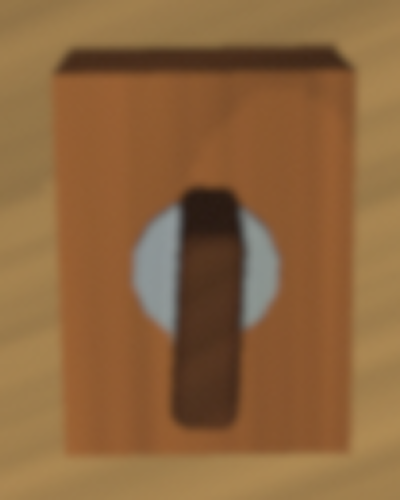

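Run:
```python
from h import *
np.set_printoptions(precision=1,suppress=True)
s=env.state();W=cam("wrist",s)
c=lambda p:np.array(p)/4+[275,165]
P=[onz(W,c(p),50) for p in[(55,72),(354,70),(350,453),(66,453)]];print("stand",np.mean(P,0))
for i in range(4):
    d=P[(i+1)%4]-P[i];print(np.linalg.norm(d),np.degrees(np.arctan2(d[1],d[0])))
print("flange L/R",onz(W,c((132,270)),54),onz(W,c((281,270)),54),onz(W,c((206.5,270)),54))
H=[onz(W,c(p),100) for p in[(182,237),(243,237),(236,428),(170,428)]];print("handle",np.array(H),np.mean(H,0))
for i in range(4):
    d=H[(i+1)%4]-H[i];print(np.linalg.norm(d),np.degrees(np.arctan2(d[1],d[0])))
```

```text
stand [ 492.9 -323.7   50. ]
58.69968244707114 68.97583212907259
80.07194010806126 -20.384681613889022
59.6154538364798 -111.40621970810113
79.66943891937171 158.9608946924603
flange L/R [ 486.8 -337.3   54. ] [ 497.7 -309.5   54. ] [ 492.3 -323.4   54. ]
handle [[ 474.4 -321.5  100. ]
 [ 478.2 -312.   100. ]
 [ 509.7 -325.3  100. ]
 [ 505.5 -336.   100. ]] [ 492.  -323.7  100. ]
10.29462665791894 68.59398198244195
34.18402426074082 -22.914881584294832
11.522346796250927 -111.40619555971257
34.238320076986966 155.03087296390362
```

Request:
{"fn": "arm_command", "kwargs": {"targets": [[0,0.001,0.008,0.08,0],[0,0.001,0.008,0.15,0],[0,0.001,0.008,0.2,0],[0,0.001,0.008,0.235,0],[0,0.001,0.008,0.246,0],[0,0.001,0.008,0.246,0]], "squeeze": 10}}

```text
time_s: 2.7
ee_pos: [490.7, -321.2, 59.7]
ee_rot: [179.9, -0.3, 158.7]
force: [-0.1, -0.2, -0.1]
gripper_width: 91.3
```

Run:
```python
from h import *
s=env.state();print(s["ee_pos"],s["force"])
f=env.grab_frame("wrist");cv2.imwrite("pics/w2.png",f[:,:,::-1])
```

```text
[ 490.73961561 -321.22944104   59.69545842] [-0.13330012 -0.249341   -0.06437108]
```

View pics/w2.png

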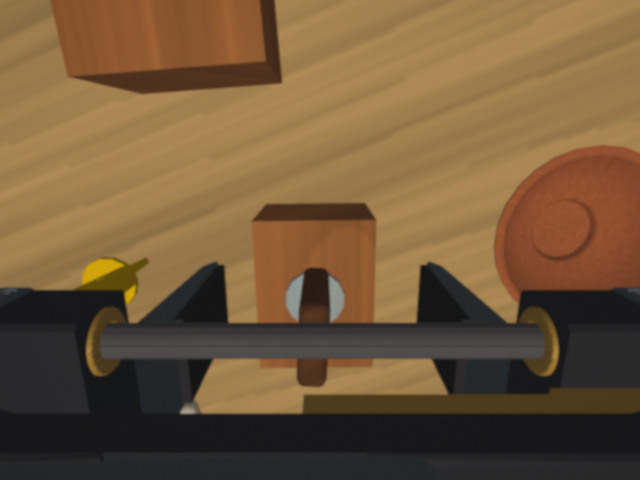

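Run:
```python
from h import *
np.set_printoptions(precision=2,suppress=True)
s=env.state();print(s["ee_pos"],s["ee_rot"],s["qvel"]);W=cam("wrist",s)
# handle upper edge corners etc
f=cv2.imread("pics/w2.png");crop(f,240,200,400,400,3,"pics/c4.png")
R=Ro.from_euler('xyz',s["ee_rot"],degrees=True)
for y in(-5,0,5):print(y,[proj(W,s["ee_pos"]+R.apply([0,y,z])) for z in(-40,-19,0)])
for x in(-18,18):print(x,[proj(W,s["ee_pos"]+R.apply([x,0,z])) for z in(-40,-19,0)])
```

```text
[ 491.77 -322.18   61.1 ] [179.99  -0.11 158.67] [-0.43 -0.99 -2.13 -0.12 -0.02 -0.02]
-5 [array([308.17, 342.12]), array([309.85, 316.78]), array([311.05, 298.66])]
0 [array([321.4 , 342.12]), array([321.46, 316.78]), array([321.51, 298.65])]
5 [array([334.63, 342.11]), array([333.08, 316.77]), array([331.97, 298.65])]
-18 [array([321.43, 383.38]), array([321.49, 353.85]), array([321.53, 332.59])]
18 [array([321.36, 298.06]), array([321.43, 277.51]), array([321.48, 262.92])]
```

View pics/c4.png

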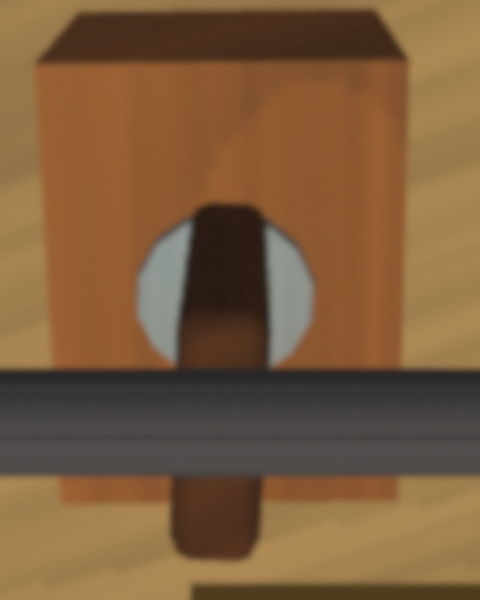

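Request:
{"fn": "arm_command", "kwargs": {"targets": [[0,-0.002,-0.006,0.002,0.02],[0,-0.002,-0.006,0.002,0.02],[0.6,-0.002,-0.006,0.002,0.02],[1,-0.002,-0.006,0.002,0.02],[1,-0.002,-0.006,0.002,0.02],[1,-0.002,-0.006,0.002,0.02],[1,-0.002,-0.006,0.002,0.02],[1,-0.002,-0.006,0.002,0.02]], "squeeze": 10}}

```text
time_s: 3.42
ee_pos: [491.6, -325.4, 60.1]
ee_rot: [180.0, -0.1, 157.8]
force: [0.2, -1.1, -0.1]
gripper_width: 54.1
```

Request:
{"fn": "arm_command", "kwargs": {"targets": [[1,0,0,0,0],[1,0,0,0,0],[1,0,0,0,0],[1,0,0,0,0]], "squeeze": 30}}

```text
time_s: 3.75
ee_pos: [491.6, -325.3, 60.0]
ee_rot: [180.0, -0.1, 157.8]
force: [0.1, 0.8, 0.4]
gripper_width: 27.2
```

Run:
```python
from h import *
s=env.state();print(s)
f=env.grab_frame("wrist");cv2.imwrite("pics/w3.png",f[:,:,::-1])
```

```text
{'time_s': 3.75, 'qpos': array([-3.46073849e+01,  2.73194442e+01,  9.95606707e+01, -1.80636580e-02,
        5.32383977e+01, -1.02368048e+02]), 'qvel': array([-0.01921218,  0.0150632 ,  0.00989916, -0.01940319,  0.02168163,
        0.01600284]), 'effort': array([-2.80132917e-03, -4.52745831e+01, -1.89661467e+01, -4.23441001e-02,
        7.70714809e-02,  2.70764831e-04]), 'ee_pos': array([ 491.55123533, -325.32280819,   60.01347501]), 'ee_rot': array([ 1.79988729e+02, -1.18858253e-01,  1.57771501e+02]), 'force': array([0.13630339, 0.83866627, 0.36510169]), 'torque': array([0.00794096, 0.01028827, 0.00719821]), 'gripper_width': 27.217444189146004}
```

View pics/w3.png

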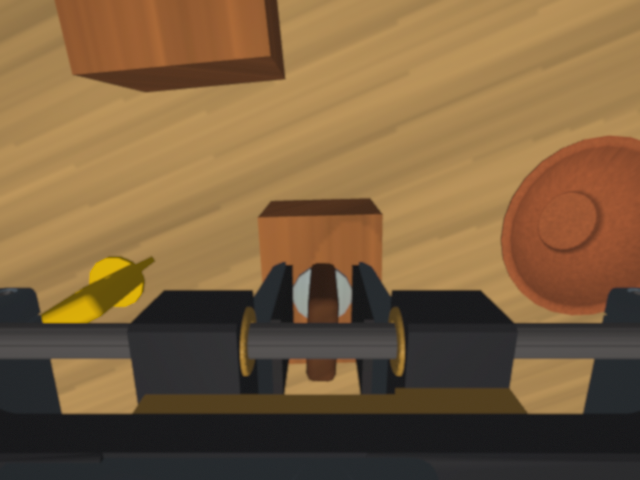

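Request:
{"fn": "arm_command", "kwargs": {"targets": [[1,0,0,0,0],[1,0,0,0,0],[1,0,0,0,0],[1,0,0,0,0],[1,0,0,0,0]], "squeeze": 30}}

```text
time_s: 4.22
ee_pos: [491.5, -325.3, 60.0]
ee_rot: [180.0, -0.1, 157.8]
force: [0.6, 0.0, -0.9]
gripper_width: 12.0
```

Run:
```python
from h import *
s=env.state();print(s)
f=env.grab_frame("wrist");cv2.imwrite("pics/w4.png",f[:,:,::-1]);crop(f[:,:,::-1],240,200,400,400,3,"pics/c5.png")
```

```text
{'time_s': 4.2167, 'qpos': array([-3.46096744e+01,  2.73191753e+01,  9.95614727e+01, -1.66688751e-02,
        5.32364307e+01, -1.02369814e+02]), 'qvel': array([-0.01679919,  0.04677489, -0.06737758, -0.04734023,  0.06862582,
       -0.04251897]), 'effort': array([-2.09308398e-02, -4.53790534e+01, -1.89928883e+01, -4.43014700e-02,
        9.49959015e-02,  1.17869848e-03]), 'ee_pos': array([ 491.54476477, -325.3390001 ,   60.0117674 ]), 'ee_rot': array([ 1.79987943e+02, -1.17218221e-01,  1.57770142e+02]), 'force': array([ 0.63832663,  0.00386502, -0.90854766]), 'torque': array([0.02295698, 0.00648198, 0.00878689]), 'gripper_width': 11.95097032158637}
```

View pics/c5.png

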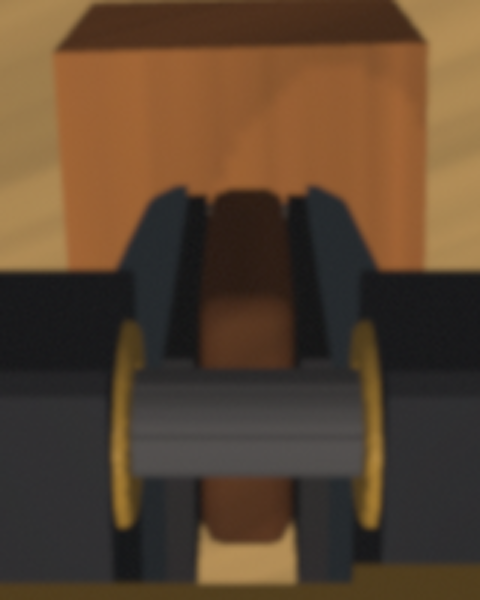

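The key is gripped (12.0 mm opening) and centred. Next I lift it and carry it to the lock.

Request:
{"fn": "arm_command", "kwargs": {"targets": [[1,0,0,-0.03,0],[1,0,0,-0.08,0],[1,0,0,-0.16,0],[1,0,0,-0.24,0],[1,0.02,0.08,-0.28,0.1],[1,0.04,0.16,-0.29,0.25],[1,0.058,0.24,-0.29,0.4],[1,0.075,0.32,-0.29,0.55]]}}

```text
time_s: 4.93
ee_pos: [516.4, -169.0, 206.0]
ee_rot: [180.0, -0.0, 133.1]
force: [0.0, -0.6, -1.5]
gripper_width: 11.6
```

Run:
```python
from h import *
s=env.state();p=s["ee_pos"];y=np.radians(s["ee_rot"][2]);d=np.array([562,108])-p[:2]
print(p,s["ee_rot"],s["gripper_width"],"x",d@[np.cos(y),np.sin(y)]/500,"y",d@[np.sin(y),-np.cos(y)]/500, "turn",(s["ee_rot"][2]-67)/45)
```

```text
[ 516.39533572 -169.04295684  205.96152614] [ 1.79988194e+02 -4.33180388e-02  1.33137849e+02] 11.568253236612094 x 0.3419575242534138 y 0.445415977437493 turn 1.4697299870608176
```

Request:
{"fn": "arm_command", "kwargs": {"targets": [[1,0.04,0.056,0,0.15],[1,0.085,0.11,0,0.3],[1,0.13,0.17,0,0.45],[1,0.17,0.225,0,0.6],[1,0.215,0.28,0,0.75],[1,0.256,0.335,0,0.9],[1,0.3,0.39,0,1.0],[1,0.342,0.445,0,1.0]]}}

```text
time_s: 5.6
ee_pos: [561.5, 109.8, 205.9]
ee_rot: [-179.9, -0.0, 88.0]
force: [0.9, -0.6, -0.8]
gripper_width: 11.8
```

```bash
cat > go.py <<'E'
from h import *
import sys
def go(x,y,yaw,z=None):
    s=env.state();p=s["ee_pos"];w=np.radians(s["ee_rot"][2]);d=np.array([x,y])-p[:2]
    print(p.round(2),s["ee_rot"].round(2),"F",s["force"].round(1),"T",s["torque"].round(3),"w",round(s["gripper_width"],1))
    print("x %.4f y %.4f"%(d@[np.cos(w),np.sin(w)]/500,d@[np.sin(w),-np.cos(w)]/500),"turn %.3f"%(((s["ee_rot"][2]-yaw+180)%360-180)/45), "z %.4f"%((p[2]-z)/500) if z else "")
if __name__=="__main__":go(*map(float,sys.argv[1:]))
E
python3 go.py 562 108 67 204
```

```text
[561.49 109.77 205.95] [-1.7995e+02 -4.0000e-02  8.7990e+01] F [ 0.9 -0.6 -0.8] T [-0.139  0.04  -0.011] w 11.8
x -0.0035 y 0.0011 turn 0.466 z 0.0039
```

Request:
{"fn": "arm_command", "kwargs": {"targets": [[1,-0.0035,0.001,0,0.15],[1,-0.0035,0.001,0,0.3],[1,-0.0035,0.001,0,0.46],[1,-0.0035,0.001,0,0.46],[1,-0.0035,0.001,0,0.46],[1,-0.0035,0.001,0,0.46]]}}

```text
time_s: 6.1
ee_pos: [561.8, 107.8, 205.8]
ee_rot: [-179.9, -0.0, 67.4]
force: [0.2, 0.1, -1.5]
gripper_width: 11.9
```

Run:
```python
from h import *
s=env.state();print(s["ee_pos"],s["ee_rot"],s["force"],s["torque"],s["gripper_width"])
for n in("wrist","side","top"):
    f=env.grab_frame(n)[:,:,::-1];cv2.imwrite(f"pics/{n}5.png",f)
```

```text
[561.78591852 107.79016003 205.82423845] [-1.79921662e+02 -5.13646182e-03  6.74239575e+01] [ 0.22712265  0.12282224 -1.50828254] [-0.05791741  0.11622222  0.00344675] 11.887021513912137
```

View pics/wrist5.png

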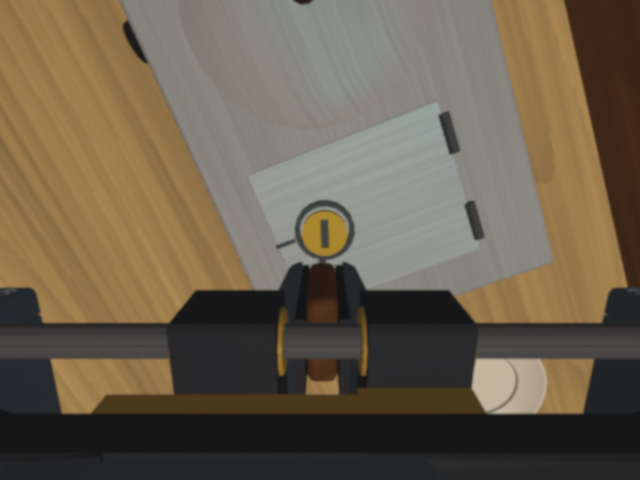

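View pics/side5.png

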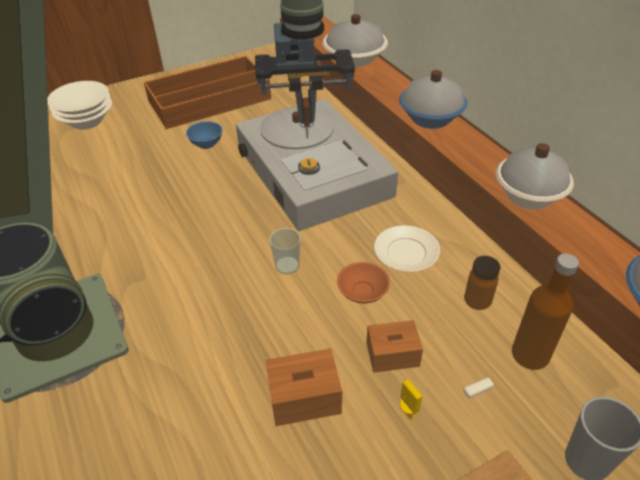

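In the wrist view the lock head is at about (324,231) with its slot nearly vertical, so it is well aligned with the tool. The handle is gripped at x ≈ 322. In the side view the stand is now empty.

Run:
```python
from h import *
np.set_printoptions(precision=2,suppress=True)
f=cv2.imread("pics/wrist5.png");crop(f,260,170,390,310,4,"pics/c6.png")
W=cam("wrist")
hsv=cv2.cvtColor(f,cv2.COLOR_BGR2HSV)
m=cv2.inRange(hsv,(15,120,90),(30,255,255));m[:, :285]=0;m[:,370:]=0;m[:190]=0;m[270:]=0
cs,_=cv2.findContours(m,cv2.RETR_EXTERNAL,cv2.CHAIN_APPROX_NONE);c=max(cs,key=cv2.contourArea)
h=cv2.convexHull(c);e=cv2.fitEllipse(h);print("head",e)
fill=np.zeros_like(m);cv2.drawContours(fill,[h],-1,255,-1);fill=cv2.erode(fill,np.ones((7,7)))
d=((fill>0)&(f.max(2)<120)).astype(np.uint8)
ys,xs=np.nonzero(d);print(len(xs),xs.mean(),ys.mean());r=cv2.minAreaRect(np.c_[xs,ys].astype(np.float32));print("slot",r)
vx,vy=cv2.fitLine(np.c_[xs,ys].astype(np.float32),2,0,.01,.01)[:2].ravel()
print("headc",onz(W,e[0],98)); sc=np.array([xs.mean(),ys.mean()]);print("slotc98",onz(W,sc,98),"z93",onz(W,sc,93))
a=onz(W,sc+10*np.array([vx,vy]),98)-onz(W,sc-10*np.array([vx,vy]),98);print("slot ang",np.degrees(np.arctan2(a[1],a[0])))
```

```text
head ((324.237060546875, 233.2679443359375), (45.03366470336914, 45.60642623901367), 93.78109741210938)
208 324.3317307692308 233.71634615384616
slot ((324.5, 233.5), (27.0, 7.0), 90.0)
headc [563.77 111.11  98.  ]
slotc98 [563.7  110.76  98.  ] z93 [563.23 109.57  93.  ]
slot ang -110.62240949299577
```

View pics/c6.png

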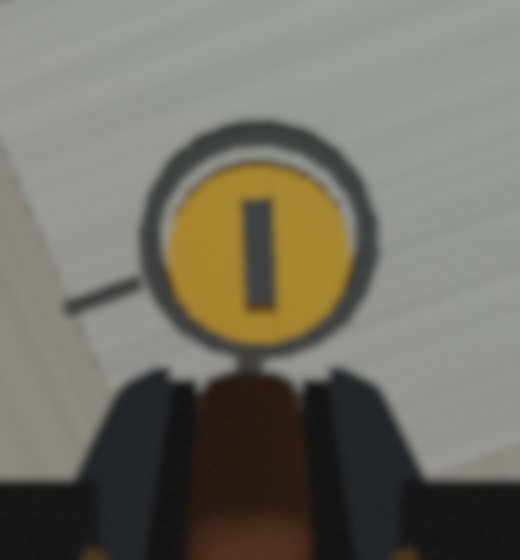

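Run:
```python
from h import *
np.set_printoptions(precision=2,suppress=True)
s=env.state();W=cam("wrist",s);R=Ro.from_euler('xyz',s["ee_rot"],degrees=True)
for uv in((324.3,233.5),(324.2,220.2),(324.9,246.9)):
    print(R.inv().apply(onz(W,uv,98)-s["ee_pos"]))
for p in[(9,-2,38),(9,2,38),(15,0,10),(18,-6,-40),(18,6,-40),(0,0,38),(0,0,108)]:print(p,proj(W,s["ee_pos"]+R.apply(p)))
f=cv2.imread("pics/side5.png");crop(f,240,30,380,200,3,"pics/c7.png")
f=cv2.imread("pics/wrist5.png");crop(f,285,240,360,390,4,"pics/c8.png")
```

```text
[  3.63   0.62 107.93]
[ 13.76   0.53 107.93]
[ -6.77   1.08 107.93]
(9, -2, 38) [320.38 254.92]
(9, 2, 38) [327.45 254.91]
(15, 0, 10) [324.19 260.43]
(18, -6, -40) [308.5  295.81]
(18, 6, -40) [341.38 295.81]
(0, 0, 38) [323.9  269.92]
(0, 0, 108) [323.47 238.18]
```

View pics/c7.png

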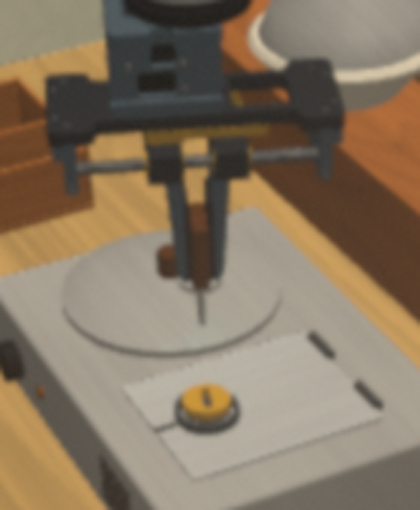

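View pics/c8.png

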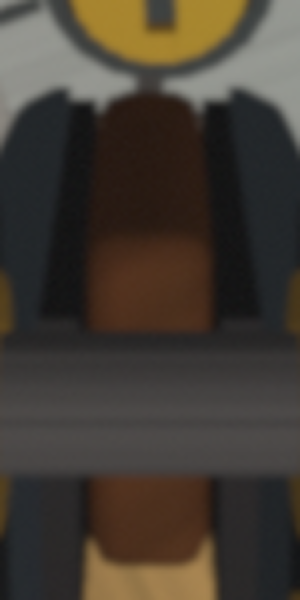

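Run:
```python
from h import *
for i in range(2):
    s=env.state();print(s["ee_pos"],s["ee_rot"]);print(env.camera_params("wrist")["hand_eye"])
```

```text
[561.87880318 107.74245469 205.92916701] [-1.79933406e+02 -1.37324811e-02  6.73383238e+01]
[[-3.30369139e-04 -9.64375976e-01 -2.64535192e-01  7.47950485e+01]
 [ 9.99999888e-01 -2.29238837e-04 -4.13164970e-04 -1.03830467e+00]
 [ 3.37804631e-04 -2.64535299e-01  9.64375944e-01 -1.70270727e+02]
 [ 0.00000000e+00  0.00000000e+00  0.00000000e+00  1.00000000e+00]]
[561.87880318 107.74245469 205.92916701] [-1.79933406e+02 -1.37324811e-02  6.73383238e+01]
[[-3.30369139e-04 -9.64375976e-01 -2.64535192e-01  7.47950485e+01]
 [ 9.99999888e-01 -2.29238837e-04 -4.13164970e-04 -1.03830467e+00]
 [ 3.37804631e-04 -2.64535299e-01  9.64375944e-01 -1.70270727e+02]
 [ 0.00000000e+00  0.00000000e+00  0.00000000e+00  1.00000000e+00]]
```

Request:
{"fn": "arm_command", "kwargs": {"targets": [[1,0.0076,0.0026,0.03,-0.044],[1,0.0076,0.0026,0.07,-0.044],[1,0.0076,0.0026,0.1,-0.044],[1,0.0076,0.0026,0.11,-0.044],[1,0.0076,0.0026,0.11,-0.044],[1,0.0076,0.0026,0.11,-0.044],[1,0.0076,0.0026,0.11,-0.044]]}}

```text
time_s: 6.83
ee_pos: [565.3, 110.9, 152.1]
ee_rot: [180.0, -0.1, 69.3]
force: [0.0, 0.1, -0.2]
gripper_width: 11.8
```

Run:
```python
from h import *
s=env.state();print(s["ee_pos"],s["ee_rot"],s["force"],s["torque"],s["gripper_width"]);print(env.camera_params("wrist")["hand_eye"][:,3])
f=env.grab_frame("wrist")[:,:,::-1];cv2.imwrite("pics/wrist6.png",f);a=cv2.resize(f[190:310,270:380],None,fx=4,fy=4,interpolation=2)
f=env.grab_frame("side")[:,:,::-1];cv2.imwrite("pics/side6.png",f);b=cv2.resize(f[100:200,265:355],None,fx=4,fy=4.8,interpolation=2)
cv2.imwrite("pics/c9.png",np.hstack([a,b]))
```

```text
[565.33753509 110.88160478 152.09388533] [ 1.79955244e+02 -8.31391975e-02  6.93279772e+01] [ 0.0106375   0.11054144 -0.19500109] [-0.06258039  0.11030059  0.0006597 ] 11.779015381070028
[  74.83032952   -1.03170261 -170.27246245    1.        ]
```

View pics/c9.png

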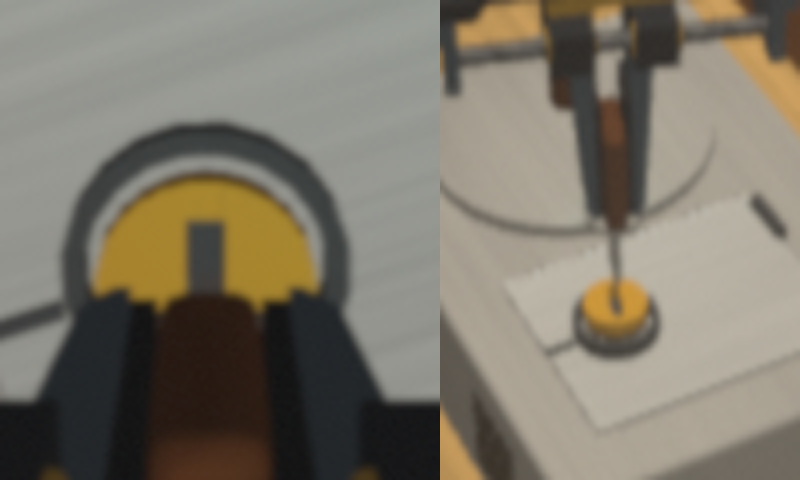

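Request:
{"fn": "arm_command", "kwargs": {"targets": [[1,-0.0008,-0.0013,0.01,0],[1,-0.0008,-0.0013,0.02,0],[1,-0.0008,-0.0013,0.026,0],[1,-0.0008,-0.0013,0.026,0],[1,-0.0008,-0.0013,0.026,0]]}}

```text
time_s: 7.35
ee_pos: [564.3, 110.7, 138.7]
ee_rot: [180.0, -0.1, 69.3]
force: [-0.7, 0.5, -2.0]
gripper_width: 11.9
```

Run:
```python
from h import *
s=env.state();print(s["ee_pos"],s["ee_rot"],s["force"],s["torque"],s["gripper_width"]);print(env.camera_params("wrist")["hand_eye"][:,3])
f=env.grab_frame("wrist")[:,:,::-1];cv2.imwrite("pics/wrist7.png",f);a=cv2.resize(f[190:310,270:380],None,fx=4,fy=4,interpolation=2)
f=env.grab_frame("side")[:,:,::-1];cv2.imwrite("pics/side7.png",f);b=cv2.resize(f[120:190,275:341],None,fx=6,fy=480/70,interpolation=2)
cv2.imwrite("pics/c10.png",np.hstack([a,b])[:,:800])
```

```text
[564.25394614 110.68994556 138.68234207] [ 1.79994853e+02 -5.78101692e-02  6.93218503e+01] [-0.70305469  0.4925938  -1.99226923] [-0.08929136  0.07675712 -0.02518232] 11.874561021232442
[  74.83053912   -1.03134859 -170.27181776    1.        ]
```

View pics/c10.png

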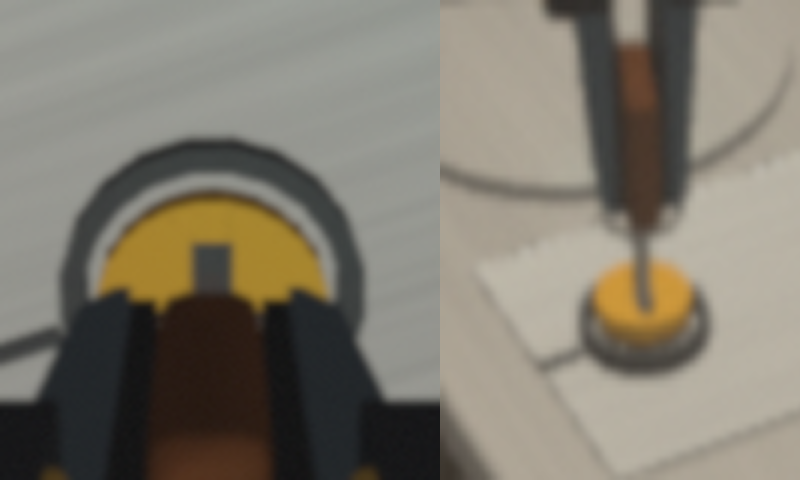

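Request:
{"fn": "arm_command", "kwargs": {"targets": [[1,0,0,0.003,0],[1,0,0,0.006,0],[1,0,0,0.009,0],[1,0,0,0.011,0],[1,0,0,0.011,0]]}}

```text
time_s: 7.87
ee_pos: [564.4, 110.8, 133.3]
ee_rot: [180.0, -0.1, 69.3]
force: [-0.5, 0.1, -1.4]
gripper_width: 11.9
```

```bash
python3 go.py 564 110 0
```

```text
[564.4  110.76 133.29] [ 1.7998e+02 -7.0000e-02  6.9330e+01] F [-0.5  0.1 -1.4] T [-0.068  0.076 -0.025] w 11.9
x -0.0017 y -0.0002 turn 1.541
```

Request:
{"fn": "arm_command", "kwargs": {"targets": [[1,0,0,0.003,0],[1,0,0,0.006,0],[1,0,0,0.009,0],[1,0,0,0.009,0]]}}

```text
time_s: 8.2
ee_pos: [564.4, 110.7, 128.6]
ee_rot: [180.0, -0.1, 69.3]
force: [0.3, -0.4, 0.2]
gripper_width: 12.1
```

Run:
```python
from h import *
s=env.state();print(s["ee_pos"],s["ee_rot"],s["force"],s["torque"],s["gripper_width"])
f=env.grab_frame("wrist")[:,:,::-1];cv2.imwrite("pics/wrist8.png",f);a=cv2.resize(f[190:310,270:380],None,fx=4,fy=4,interpolation=2)
f=env.grab_frame("side")[:,:,::-1];cv2.imwrite("pics/side8.png",f);b=cv2.resize(f[120:190,275:341],None,fx=6,fy=480/70,interpolation=2)
cv2.imwrite("pics/c11.png",np.hstack([a,b])[:,:800])
```

```text
[564.412404   110.74396873 128.62603515] [ 1.79981410e+02 -6.73439489e-02  6.93239349e+01] [ 0.32705673 -0.42397563  0.20262956] [-0.1266936   0.10727362  0.02463517] 12.084019477530104
```

View pics/c11.png

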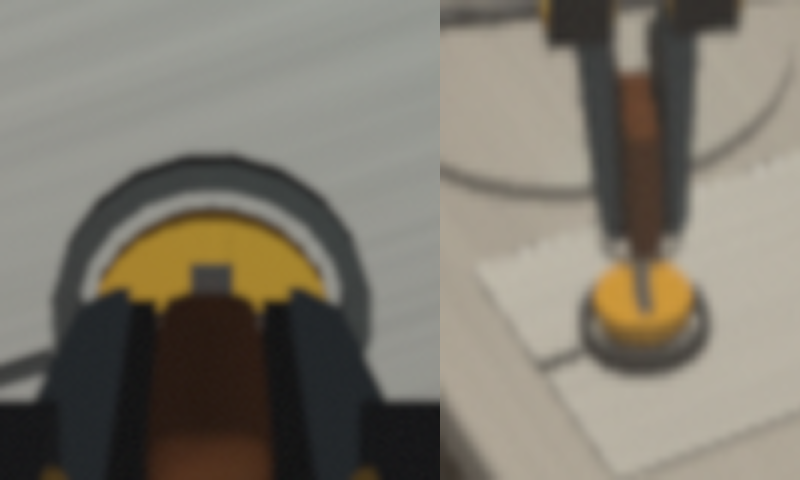

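The blade is in the slot and resting on its floor. I'll turn clockwise in steps and watch force and torque.

Request:
{"fn": "arm_command", "kwargs": {"targets": [[1,0,0,0.001,0.08],[1,0,0,0.001,0.16],[1,0,0,0.001,0.24],[1,0,0,0.001,0.32],[1,0,0,0.001,0.38],[1,0,0,0.001,0.38]]}}

```text
time_s: 8.8
ee_pos: [564.9, 110.5, 128.7]
ee_rot: [179.9, -0.1, 52.2]
force: [-0.2, -1.6, 0.1]
gripper_width: 11.7
```

```bash
python3 go.py 564.4 110.75 -8 128.3
```

```text
[564.89 110.49 128.73] [ 1.7993e+02 -1.0000e-01  5.2200e+01] F [-0.2 -1.6  0.1] T [-0.339 -0.037  0.119] w 11.7
x -0.0002 y -0.0011 turn 1.338 z 0.0009
```

Request:
{"fn": "arm_command", "kwargs": {"targets": [[1,0,-0.0005,0.001,0.08],[1,0,-0.001,0.001,0.16],[1,0,-0.001,0.001,0.24],[1,0,-0.001,0.001,0.32],[1,0,-0.001,0.001,0.4],[1,0,-0.001,0.001,0.4]]}}

```text
time_s: 9.3
ee_pos: [564.9, 110.4, 128.5]
ee_rot: [179.9, -0.1, 34.2]
force: [0.1, -0.9, 0.0]
gripper_width: 11.6
```

```bash
python3 go.py 564.4 110.75 -8 128.3;  python3 - <<'E'
from h import *
f=env.grab_frame("wrist")[:,:,::-1];cv2.imwrite("pics/wrist9.png",f);a=cv2.resize(f[190:310,270:380],None,fx=4,fy=4,interpolation=2)
f=env.grab_frame("side")[:,:,::-1];cv2.imwrite("pics/side9.png",f);b=cv2.resize(f[120:190,275:341],None,fx=6,fy=480/70,interpolation=2)
cv2.imwrite("pics/c12.png",np.hstack([a,b])[:,:800])
E
```

```text
[564.9  110.4  128.52] [ 1.7989e+02 -1.4000e-01  3.4230e+01] F [ 0.1 -0.9  0. ] T [-0.501 -0.035  0.038] w 11.6
x -0.0004 y -0.0011 turn 0.938 z 0.0004
```

View pics/c12.png

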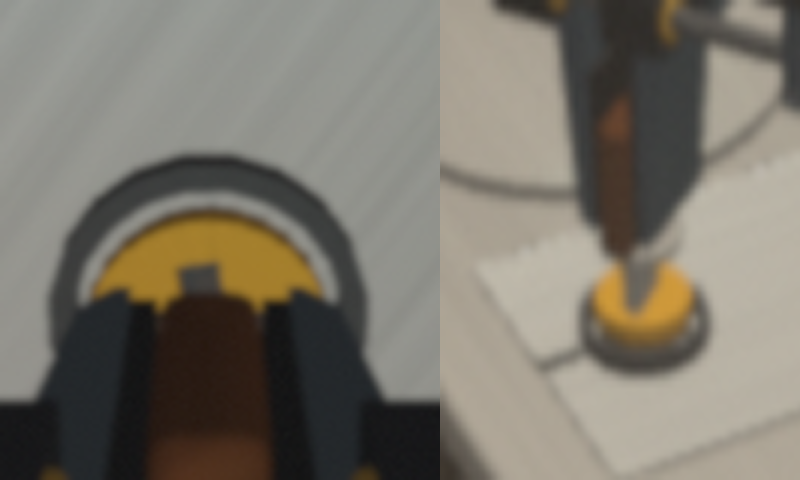

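The slot is following the key, trailing by the expected play. Side force is about 2 N toward -y, so I'll ease that way and keep turning.

Request:
{"fn": "arm_command", "kwargs": {"targets": [[1,-0.0004,0.0006,0.0005,0.08],[1,-0.0007,0.001,0.0005,0.16],[1,-0.0007,0.001,0.0005,0.24],[1,-0.0007,0.001,0.0005,0.32],[1,-0.0007,0.001,0.0005,0.4],[1,-0.0007,0.001,0.0005,0.4]]}}

```text
time_s: 9.9
ee_pos: [564.9, 110.2, 128.3]
ee_rot: [180.0, -0.2, 16.4]
force: [0.6, 0.9, 1.1]
gripper_width: 12.0
```

```bash
python3 go.py 564.4 110.0 -8 128.3
```

```text
[564.87 110.16 128.32] [179.98  -0.18  16.38] F [0.6 0.9 1.1] T [-0.104  0.097  0.069] w 12.0
x -0.0010 y 0.0000 turn 0.542 z 0.0000
```

Request:
{"fn": "arm_command", "kwargs": {"targets": [[1,0,0,0.0003,0.08],[1,0,0,0.0003,0.16],[1,0,0,0.0003,0.24],[1,0,0,0.0003,0.3],[1,0,0,0.0003,0.3]]}}

```text
time_s: 10.32
ee_pos: [564.8, 110.1, 128.3]
ee_rot: [-180.0, -0.2, 3.0]
force: [0.8, -1.3, 0.7]
gripper_width: 12.0
```

```bash
python3 go.py 564.4 110.0 -8 128.3
```

```text
[564.85 110.08 128.29] [-179.99   -0.18    3.  ] F [ 0.8 -1.3  0.7] T [-0.258  0.146  0.067] w 12.0
x -0.0009 y 0.0001 turn 0.244 z -0.0000
```

Request:
{"fn": "arm_command", "kwargs": {"targets": [[1,0,0,0,0.05],[1,0,0,0,0.1],[1,0,0,0,0.15],[1,0,0,0,0.15]]}}

```text
time_s: 10.65
ee_pos: [564.8, 110.0, 128.3]
ee_rot: [-180.0, -0.2, -3.6]
force: [-0.4, -1.0, 0.2]
gripper_width: 11.8
```

```bash
python3 go.py 564.4 110.0 -8 128.3
```

```text
[564.79 110.04 128.3 ] [-1.7997e+02 -1.7000e-01 -3.6200e+00] F [-0.4 -1.   0.2] T [-0.243  0.164  0.059] w 11.8
x -0.0008 y 0.0001 turn 0.097 z -0.0000
```

Request:
{"fn": "arm_command", "kwargs": {"targets": [[1,0,0,0,0.03],[1,0,0,0,0.06],[1,0,0,0,0.06]]}}

```text
time_s: 10.9
ee_pos: [564.8, 110.0, 128.3]
ee_rot: [-180.0, -0.2, -6.3]
force: [0.0, -0.8, -0.3]
gripper_width: 12.2
```

Request:
{"fn": "arm_command", "kwargs": {"targets": [[1,0,0,0,0.02],[1,0,0,0,0.04],[1,0,0,0,0.04]]}}

```text
time_s: 11.15
ee_pos: [564.8, 110.0, 128.3]
ee_rot: [-180.0, -0.2, -8.1]
force: [1.2, -0.7, 0.7]
gripper_width: 11.8
```

```bash
python3 go.py 564.4 110.0 -8 128.3;  python3 - <<'E'
from h import *
f=env.grab_frame("wrist")[:,:,::-1];cv2.imwrite("pics/wrist10.png",f);a=cv2.resize(f[190:310,270:380],None,fx=4,fy=4,interpolation=2)
f=env.grab_frame("side")[:,:,::-1];cv2.imwrite("pics/side10.png",f);b=cv2.resize(f[120:190,275:341],None,fx=6,fy=480/70,interpolation=2)
cv2.imwrite("pics/c13.png",np.hstack([a,b])[:,:800])
E
```

```text
[564.77 110.01 128.31] [-1.7996e+02 -1.6000e-01 -8.1500e+00] F [ 1.2 -0.7  0.7] T [-0.322  0.143  0.082] w 11.8
x -0.0007 y 0.0001 turn -0.003 z 0.0000
```

View pics/c13.png

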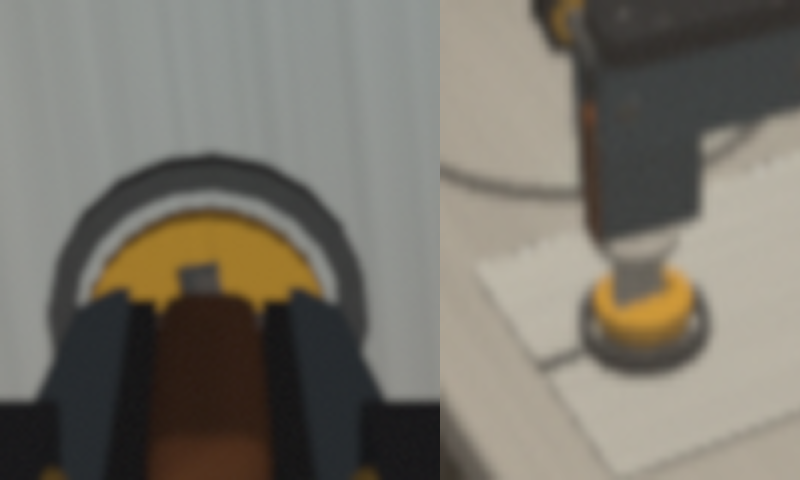

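Request:
{"fn": "arm_command", "kwargs": {"targets": [[1,0,0,0,0.012],[1,0,0,0,0.025],[1,0,0,0,0.025]]}}

```text
time_s: 11.5
ee_pos: [564.8, 110.0, 128.3]
ee_rot: [-180.0, -0.2, -9.3]
force: [0.6, -1.7, 1.1]
gripper_width: 11.6
```

```bash
python3 go.py 564.4 110.0 -8 128.3
```

```text
[564.75 110.04 128.31] [-1.7996e+02 -1.6000e-01 -9.2600e+00] F [ 0.6 -1.7  1.1] T [-0.254  0.161  0.089] w 11.6
x -0.0007 y 0.0002 turn -0.028 z 0.0000
```

Request:
{"fn": "arm_command", "kwargs": {"targets": [[1,0,0,0,0.012],[1,0,0,0,0.025],[1,0,0,0,0.025]]}}

```text
time_s: 11.75
ee_pos: [564.8, 110.0, 128.3]
ee_rot: [-180.0, -0.2, -10.4]
force: [0.4, -1.6, 1.0]
gripper_width: 11.8
```

```bash
python3 go.py 564.4 110.0 -8 128.3
```

```text
[564.77 110.   128.33] [-1.7996e+02 -1.6000e-01 -1.0410e+01] F [ 0.4 -1.6  1. ] T [-0.275  0.162  0.137] w 11.8
x -0.0007 y 0.0001 turn -0.054 z 0.0001
```

Request:
{"fn": "arm_command", "kwargs": {"targets": [[1,0,0,0,0.012],[1,0,0,0,0.012]]}}

```text
time_s: 11.92
ee_pos: [564.7, 110.0, 128.3]
ee_rot: [-180.0, -0.2, -11.0]
force: [-0.3, -2.1, 0.9]
gripper_width: 11.9
```

```bash
python3 go.py 564.4 110.0 -8 128.3
```

```text
[564.72 109.98 128.29] [-1.7996e+02 -1.6000e-01 -1.0980e+01] F [-0.3 -2.1  0.9] T [-0.261  0.127  0.162] w 11.9
x -0.0006 y 0.0001 turn -0.066 z -0.0000
```

Torque has risen from 0.08 to 0.16, so the lock is against its stop. I'll check the slot angle in the picture.

Run:
```python
from h import *
s=env.state();print(s["torque"])
f=env.grab_frame("wrist")[:,:,::-1];cv2.imwrite("pics/wrist11.png",f);a=cv2.resize(f[190:310,270:380],None,fx=4,fy=4,interpolation=2)
f=env.grab_frame("side")[:,:,::-1];b=cv2.resize(f[120:190,275:341],None,fx=6,fy=480/70,interpolation=2)
cv2.imwrite("pics/c14.png",np.hstack([a,b])[:,:800])
```

```text
[-0.26101463  0.12700238  0.16231136]
```

View pics/c14.png

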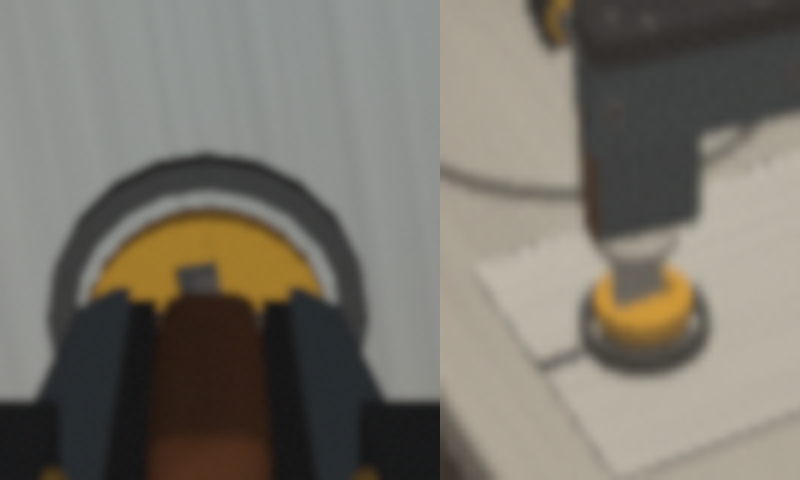

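Request:
{"fn": "arm_command", "kwargs": {"targets": [[1,0,0,0,-0.07],[1,0,0,0,-0.14],[1,0,0,0,-0.14]]}}

```text
time_s: 12.27
ee_pos: [564.7, 110.3, 128.3]
ee_rot: [-179.9, -0.2, -4.6]
force: [0.2, 0.2, 0.1]
gripper_width: 11.7
```

```bash
python3 go.py 564.4 110.0 -8 128.3
```

```text
[564.74 110.32 128.34] [-1.7994e+02 -1.6000e-01 -4.6300e+00] F [0.2 0.2 0.1] T [-0.063  0.182  0.013] w 11.7
x -0.0006 y 0.0007 turn 0.075 z 0.0001
```

Free of the slot walls, so I can lift straight up.

Request:
{"fn": "arm_command", "kwargs": {"targets": [[1,0,0,-0.006,0],[1,0,0,-0.015,0],[1,0,0,-0.03,0],[1,0,0,-0.08,0],[1,0,0,-0.14,0],[1,0,0,-0.155,0],[1,0,0,-0.155,0],[1,0,0,-0.155,0]]}}

```text
time_s: 12.93
ee_pos: [564.1, 110.2, 205.7]
ee_rot: [-179.9, -0.1, -4.6]
force: [1.2, 0.8, -1.7]
gripper_width: 11.8
```

```bash
python3 go.py 491.55 -325.35 -22.2 200
python3 - <<'E'
from h import *
np.set_printoptions(precision=2,suppress=True)
f=env.grab_frame("wrist")[:,:,::-1];cv2.imwrite("pics/wrist12.png",f);crop(f,250,170,390,320,4,"pics/c15.png")
E
```

```text
[564.07 110.23 205.65] [-1.7994e+02 -1.4000e-01 -4.6400e+00] F [ 1.2  0.8 -1.7] T [-0.05   0.201  0.026] w 11.8
x -0.0741 y 0.8800 turn 0.390 z 0.0113
```

View pics/c15.png

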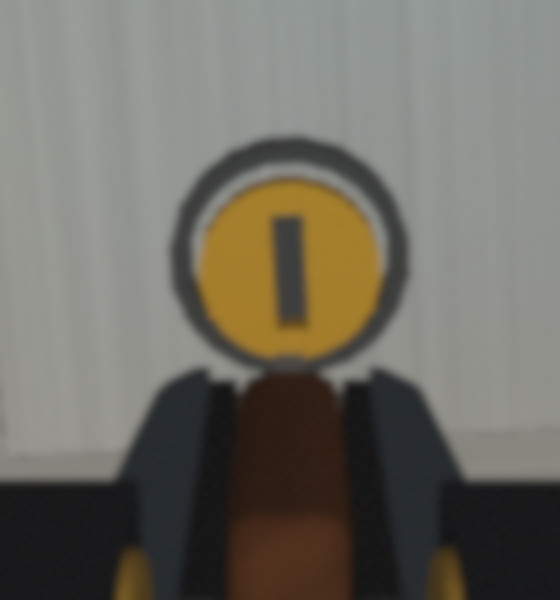

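```bash
python3 - <<'E'
from h import *
np.set_printoptions(precision=2,suppress=True)
W=cam("wrist")
f=cv2.imread("pics/wrist12.png");hsv=cv2.cvtColor(f,cv2.COLOR_BGR2HSV)
m=cv2.inRange(hsv,(15,120,90),(30,255,255));m[:, :285]=0;m[:,370:]=0;m[:190]=0;m[265:]=0
c=max(cv2.findContours(m,0,1)[0],key=cv2.contourArea);h=cv2.convexHull(c)
fill=np.zeros_like(m);cv2.drawContours(fill,[h],-1,255,-1);fill=cv2.erode(fill,np.ones((7,7)))
w=((fill>0)*np.clip(140-hsv[...,1].astype(float),0,None))
ys,xs=np.nonzero(w);ww=w[ys,xs]
mx,my=np.average(xs,weights=ww),np.average(ys,weights=ww);C=np.cov(xs,ys,aweights=ww);ev,V=np.linalg.eigh(C);v=V[:,1]
a=onz(W,[mx+10*v[0],my+10*v[1]],98)-onz(W,[mx-10*v[0],my-10*v[1]],98);print("slot",mx,my,np.degrees(np.arctan2(a[1],a[0]))%180)
E
python3 - <<'E'
import cv2
f=cv2.imread("pics/wrist12.png");cv2.imwrite("pics/w12v.png",f)
E
```

```text
slot 321.9469544846051 236.43819723337796 178.3381037994782
```

View pics/w12v.png

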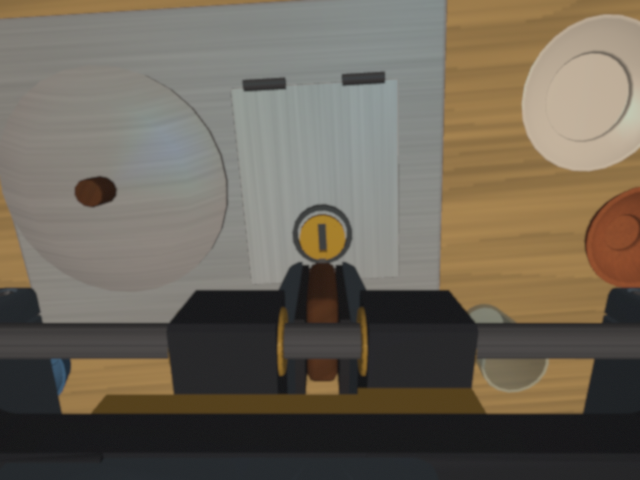

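Run:
```python
from h import *
W=cam("wrist");f=cv2.imread("pics/wrist12.png")
hsv=cv2.cvtColor(f,cv2.COLOR_BGR2HSV);wood=(hsv[...,1]>90).astype(np.uint8)
R=[(np.argmax(wood[y,420:470]>0)+420,y) for y in range(5,285,5)]
B=[(x,np.nonzero(wood[:60,x])[0].max() if wood[:60,x].any() else -1) for x in range(5,300,5)]
B=[b for b in B if b[1]>2]
for n,P in(("right",R),("back",B)):
    Q=np.array([onz(W,p,80)[:2] for p in P],np.float32)
    v=cv2.fitLine(Q,cv2.DIST_HUBER,0,.01,.01).ravel();print(n,np.degrees(np.arctan2(v[1],v[0])),len(P),P[:2],P[-2:])
```

```text
right -1.4575555 56 [(np.int64(447), 5), (np.int64(447), 10)] [(np.int64(440), 275), (np.int64(440), 280)]
back 88.502716 47 [(5, np.int64(17)), (10, np.int64(17))] [(230, np.int64(3)), (235, np.int64(3))]
```

The slot is at -1.66° and the warmer axis at about -1.48°, so the lock is home. I'll carry the key back to the stand.

Request:
{"fn": "arm_command", "kwargs": {"targets": [[1,-0.007,0.08,0,0.05],[1,-0.014,0.16,0,0.1],[1,-0.02,0.24,0,0.15],[1,-0.027,0.32,0,0.2],[1,-0.034,0.4,0,0.25],[1,-0.04,0.48,0,0.3],[1,-0.047,0.56,0,0.35],[1,-0.054,0.64,0,0.39]]}}

```text
time_s: 13.65
ee_pos: [509.0, -208.0, 202.5]
ee_rot: [-180.0, 0.2, -22.3]
force: [1.1, -0.5, -0.4]
gripper_width: 11.8
```

```bash
python3 go.py 491.55 -325.35 -22.2 190
```

```text
[ 508.99 -207.99  202.48] [-179.95    0.21  -22.3 ] F [ 1.1 -0.5 -0.4] T [0.009 0.141 0.015] w 11.8
x 0.0568 y 0.2304 turn -0.002 z 0.0250
```

Request:
{"fn": "arm_command", "kwargs": {"targets": [[1,0.018,0.076,0,0],[1,0.038,0.154,0.02,0],[1,0.0568,0.2304,0.05,0],[1,0.0568,0.2304,0.08,0],[1,0.0568,0.2304,0.085,0],[1,0.0568,0.2304,0.085,0],[1,0.0568,0.2304,0.085,0],[1,0.0568,0.2304,0.085,0]]}}

```text
time_s: 14.32
ee_pos: [492.0, -324.2, 160.3]
ee_rot: [-179.9, 0.2, -22.2]
force: [-0.3, -0.1, -1.4]
gripper_width: 12.0
```

```bash
python3 go.py 491.55 -325.35 -22.2 60
python3 - <<'E'
from h import *
print(env.camera_params("wrist")["hand_eye"][:,3])
f=env.grab_frame("wrist")[:,:,::-1];cv2.imwrite("pics/wrist13.png",f);crop(f,250,150,400,330,3.3,"pics/c16.png")
E
```

```text
[ 492.01 -324.23  160.34] [-179.95    0.18  -22.21] F [-0.3 -0.1 -1.4] T [-0.024  0.148 -0.048] w 12.0
x -0.0000 y 0.0024 turn -0.000 z 0.2007
[  73.55911505   -0.20799923 -170.2686513     1.        ]
```

View pics/c16.png

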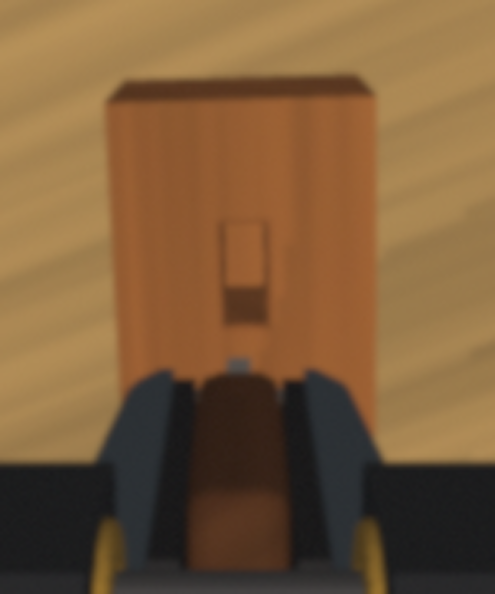

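Run:
```python
from h import *
np.set_printoptions(precision=2,suppress=True)
p=env.camera_params("wrist");K=p["camera_matrix"];H=p["hand_eye"]
for tx in(75.6,73.56):
    def at(uv,z):
        d=H[:3,:3]@np.linalg.inv(K)@[uv[0],uv[1],1];o=H[:3,3].copy();o[0]=tx;return o+d*(z-o[2])/d[2]
    print(tx,"hole",at((323.9,232.3),110.3),at((323.9,216.7),110.3),at((323.9,247.9),110.3),"key top far/near",at((322.4,298.5),-40),at((322.4,380.4),-40), "blade far",at((322.1,258.6),38))
    print("slot earlier",at((324.3,233.5),107.9))
```

```text
75.6 hole [  4.66   1.26 110.3 ] [ 16.61   1.25 110.3 ] [ -7.55   1.27 110.3 ] key top far/near [ 17.69  -0.05 -40.  ] [-16.82  -0.05 -40.  ] blade far [ 7.54 -0.12 38.  ]
slot earlier [  4.35   1.55 107.9 ]
73.56 hole [  2.62   1.26 110.3 ] [ 14.57   1.25 110.3 ] [ -9.59   1.27 110.3 ] key top far/near [ 15.65  -0.05 -40.  ] [-18.86  -0.05 -40.  ] blade far [ 5.5  -0.12 38.  ]
slot earlier [  2.31   1.55 107.9 ]
```

Request:
{"fn": "arm_command", "kwargs": {"targets": [[1,0.006,0.0026,0.03,0],[1,0.006,0.0026,0.065,0],[1,0.006,0.0026,0.08,0],[1,0.006,0.0026,0.08,0],[1,0.006,0.0026,0.08,0],[1,0.006,0.0026,0.08,0]]}}

```text
time_s: 14.87
ee_pos: [495.1, -326.7, 121.8]
ee_rot: [-180.0, 0.0, -22.2]
force: [0.2, -0.2, -0.9]
gripper_width: 11.8
```

```bash
python3 go.py 491.55 -325.35 -22.2 60
python3 - <<'E'
from h import *
print(env.camera_params("wrist")["hand_eye"][:,3])
f=env.grab_frame("wrist")[:,:,::-1];cv2.imwrite("pics/wrist14.png",f);a=cv2.resize(f[170:320,260:385],None,fx=3.2,fy=3.2,interpolation=2)
f=env.grab_frame("side")[:,:,::-1];cv2.imwrite("pics/side14.png",f);b=cv2.resize(f[300:380,355:435],(480,480),interpolation=2)
cv2.imwrite("pics/c17.png",np.hstack([a,b])[:,:800]);print(a.shape)
E
```

```text
[ 495.08 -326.7   121.8 ] [-1.7998e+02  2.0000e-02 -2.2170e+01] F [ 0.2 -0.2 -0.9] T [-0.005  0.176  0.039] w 11.8
x -0.0076 y 0.0002 turn 0.001 z 0.1236
[  73.55796067   -0.20893913 -170.27148153    1.        ]
(480, 400, 3)
```

View pics/c17.png

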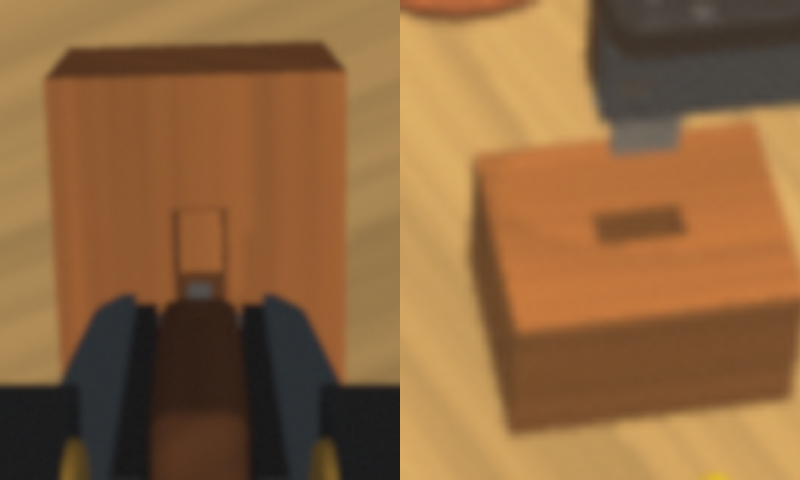

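Run:
```python
from h import *
np.set_printoptions(precision=2,suppress=True)
p=env.camera_params("wrist");K=p["camera_matrix"];H=p["hand_eye"]
def at(uv,z):
    d=H[:3,:3]@np.linalg.inv(K)@[uv[0],uv[1],1];o=H[:3,3];return o+d*(z-o[2])/d[2]
h=at((322.5,235.3),71.8);b=at((322.2,257.8),38);print("hole ctr",h-[12,0,0],"blade ctr",b-[9,0,0])
# stand far edge row
e=at((322,170+74/3.2),71.8);print("stand ctr from far edge",e-[40,0,0])
e=at((322,170+412/3.2),-40);print("handle ctr from far edge",e-[18,0,0])
S=cam("side")
# side check: blade tip bottom centre (crop 645,153) z=83.8 ; hole centre (641,224) z=50
c=lambda u,v:(355+(u-400)/5,300+v/6)
c=lambda u,v:(355+(u-400)/6,300+v/6)
print("side blade tip",onz(S,c(645,153),83.8),"hole",onz(S,c(641,224),50), "tcp",env.state()["ee_pos"])
```

```text
hole ctr [-1.65  0.15 71.8 ] blade ctr [-3.03 -0.07 38.  ]
stand ctr from far edge [-2.18 -0.17 71.8 ]
handle ctr from far edge [ -2.45  -0.2  -40.  ]
side blade tip [ 491.12 -328.78   83.8 ] hole [ 493.29 -327.91   50.  ] tcp [ 494.98 -326.88  121.79]
```

Request:
{"fn": "arm_command", "kwargs": {"targets": [[1,0.002,-0.0006,0.02,0],[1,0.002,-0.0006,0.04,0],[1,0.002,-0.0006,0.055,0],[1,0.002,-0.0006,0.067,0],[1,0.002,-0.0006,0.076,0],[1,0.002,-0.0006,0.076,0]]}}

```text
time_s: 15.47
ee_pos: [495.3, -326.5, 82.2]
ee_rot: [-179.9, 0.2, -22.2]
force: [-0.5, -0.7, -1.4]
gripper_width: 11.8
```

```bash
python3 go.py 491.55 -325.35 -22.2 60
python3 - <<'E'
from h import *
f=env.grab_frame("wrist")[:,:,::-1];a=cv2.resize(f[170:320,260:385],None,fx=3.2,fy=3.2,interpolation=2)
f=env.grab_frame("side")[:,:,::-1];b=cv2.resize(f[300:380,355:435],(480,480),interpolation=2)
cv2.imwrite("pics/c18.png",np.hstack([a,b])[:,:800])
E
```

```text
[ 495.28 -326.46   82.19] [-179.95    0.18  -22.19] F [-0.5 -0.7 -1.4] T [-0.046  0.205 -0.086] w 11.8
x -0.0078 y 0.0008 turn 0.000 z 0.0444
```

View pics/c18.png

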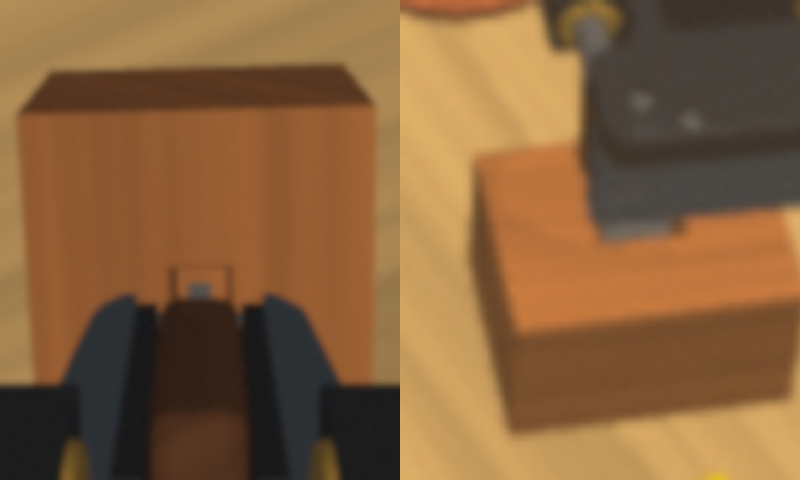

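Request:
{"fn": "arm_command", "kwargs": {"targets": [[1,0.001,0,0.012,0],[1,0.001,0,0.024,0],[1,0.001,0,0.036,0],[1,0.001,0,0.042,0],[1,0.001,0,0.042,0]]}}

```text
time_s: 15.98
ee_pos: [495.8, -326.7, 61.4]
ee_rot: [-180.0, 0.2, -22.2]
force: [-0.6, 0.3, -0.9]
gripper_width: 11.9
```

```bash
python3 go.py 491.55 -325.35 -22.2 60
```

```text
[ 495.81 -326.72   61.37] [-1.7995e+02  1.6000e-01 -2.2200e+01] F [-0.6  0.3 -0.9] T [-0.012  0.145 -0.043] w 11.9
x -0.0089 y 0.0007 turn 0.000 z 0.0027
```

Down 1.5 mm more until the flange seats.

Request:
{"fn": "arm_command", "kwargs": {"targets": [[1,0,0,0.0015,0],[1,0,0,0.003,0],[1,0,0,0.003,0]]}}

```text
time_s: 16.23
ee_pos: [495.9, -326.8, 60.1]
ee_rot: [-180.0, 0.1, -22.2]
force: [-0.4, -0.2, -0.3]
gripper_width: 11.8
```

```bash
python3 go.py 491.55 -325.35 -22.2 60
```

```text
[ 495.95 -326.79   60.09] [-1.7996e+02  1.4000e-01 -2.2190e+01] F [-0.4 -0.2 -0.3] T [-0.033  0.186 -0.022] w 11.8
x -0.0092 y 0.0007 turn 0.000 z 0.0002
```

Request:
{"fn": "arm_command", "kwargs": {"targets": [[1,0,0,0.0008,0],[0.85,0,0,0.0008,0],[0.7,0,0,0.0008,0],[0.5,0,0,0.0008,0],[0.4,0,0,0.0008,0],[0.4,0,0,0.0008,0],[0.4,0,0,0.0008,0],[0.4,0,0,0.0008,0]], "squeeze": 10}}

```text
time_s: 16.9
ee_pos: [495.9, -326.8, 59.7]
ee_rot: [-180.0, 0.1, -22.2]
force: [-0.5, -0.6, 0.0]
gripper_width: 50.8
```

```bash
python3 go.py 491.55 -325.35 -22.2 60
python3 - <<'E'
from h import *
f=env.grab_frame("wrist")[:,:,::-1];cv2.imwrite("pics/wrist19.png",f)
E
```

```text
[ 495.93 -326.8    59.68] [-1.7996e+02  1.4000e-01 -2.2190e+01] F [-0.5 -0.6  0. ] T [ 0.011  0.172 -0.009] w 50.8
x -0.0092 y 0.0006 turn 0.000 z -0.0006
```

View pics/wrist19.png

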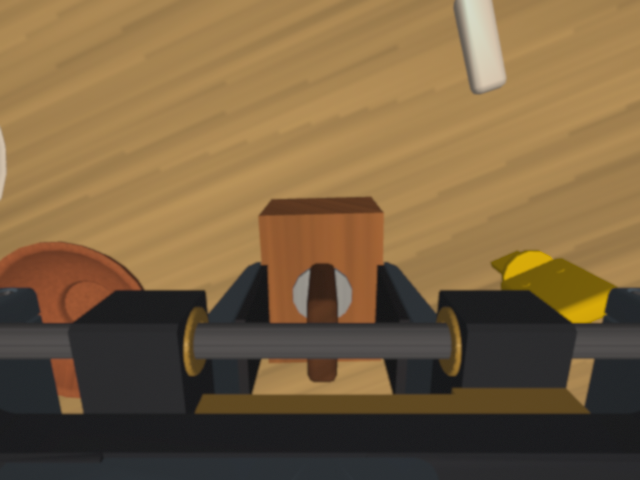

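The key stands upright with its flange on the stand, and the fingers are clear of it. I'll lift straight up and away.

Request:
{"fn": "arm_command", "kwargs": {"targets": [[0.4,0,0,-0.04,0],[0.4,0,0,-0.1,0],[0.4,0,0,-0.18,0],[0.4,0,0,-0.26,0],[0.4,-0.08,0,-0.26,0],[0.4,-0.16,0,-0.26,0],[0.4,-0.16,0,-0.26,0],[0.4,-0.16,0,-0.26,0]]}}

```text
time_s: 17.62
ee_pos: [420.2, -295.7, 190.1]
ee_rot: [-179.9, 0.2, -22.2]
force: [-0.4, 0.2, 0.9]
gripper_width: 54.6
```

Run:
```python
from h import *
s=env.state();print(s["ee_pos"],s["force"],s["gripper_width"])
for n in("side","top","wrist"):cv2.imwrite(f"pics/{n}20.png",env.grab_frame(n)[:,:,::-1])
t=cv2.imread("pics/top20.png");sd=cv2.imread("pics/side20.png")
a=np.hstack([cv2.resize(t[195:260,415:480],(390,390),interpolation=2),cv2.resize(sd[305:380,355:430],(390,390),interpolation=2)])
cv2.imwrite("pics/c20.png",a);crop(t,95,100,290,245,4,"pics/c21.png")
```

```text
[ 420.15957672 -295.72096744  190.0722799 ] [-0.37096862  0.2257208   0.89886862] 54.562739735485636
```

View pics/c20.png

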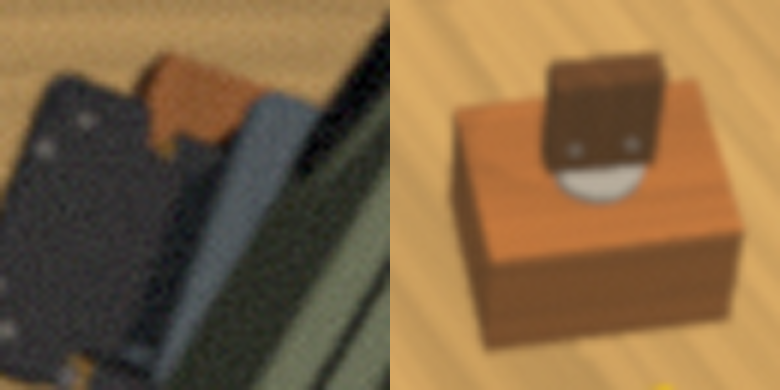

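View pics/c21.png

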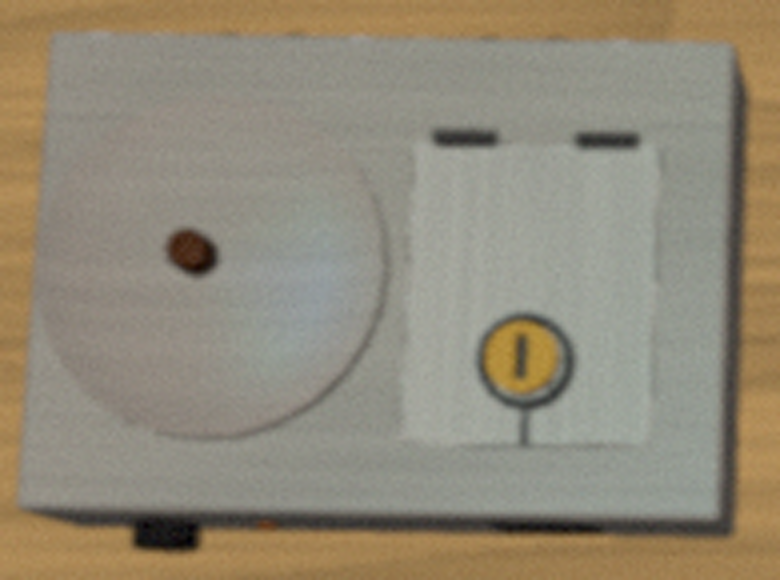

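View pics/side20.png

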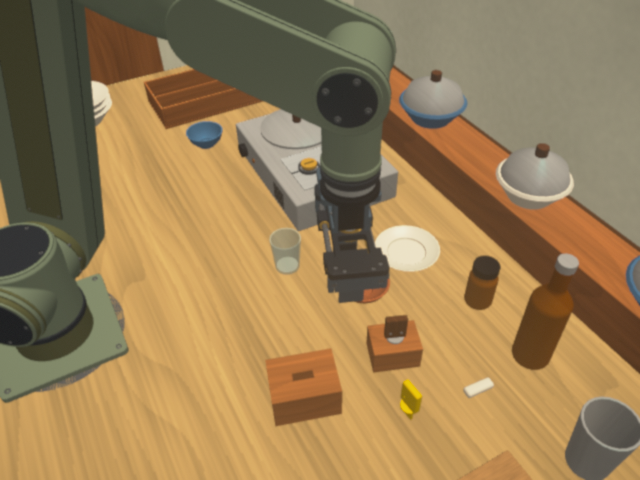

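The side view shows the key seated in the stand exactly as it was at the start. The slot points at the index mark (crop 524,405), the other things have not moved, and the arm is clear.

```bash
python3 -c "
from workcell import env
print(env.job_done())"
```

```text
the job is handed in; nothing more can be done
None
```

I turned the lock fully home with the key, put the key back in its stand and handed the job in. The robot's clock was at about 17.8 s of the 72 s allowed.

- **Turning the lock:** I turned clockwise until the resisting torque rose from about 0.08 to 0.16 N m, then stopped. That is just past the advised 0.15 N m. Measured side and vertical forces stayed within a few newtons. I turned back into the free play before lifting the key out.
- **Lock position:** After lifting, the slot measured -1.7° against about -1.5° for the warmer's axis. In the top view it points at the index mark.
- **Key in its stand:** I set it down with its flange on the stand's top face and let go. In the last side view it looks the same as at the start. It went back turned half round compared with how it was picked up. The arm hid the stand in the last top view, so that check rests on the side view and the earlier wrist view.
- **Other things:** Nothing else on the counter had moved in the last side view, though the arm hid part of it, including most of the ashtray. The gripper was clear of everything.
- **Disagreement between cameras:** The fixed and wrist cameras differed by 2 to 3 mm, and the wrist calibration drifted by about as much. I made the fits by lining up the key against the slot and the hole in the wrist pictures.

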